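# Show where the fabric softener goes

### The job

Show me how the softener is dosed: first point down at the tall slim softener bottle, fingertips a few centimetres above its cap, for two seconds. Then hook the shut fingertips behind the front of the half-open detergent drawer, without pinching it, and draw it out to its stop. Last, point down at the softener compartment, the middle one with the grey insert, from a few centimetres above for two seconds and finish still pointing there; touch nothing while pointing, and leave the bottles and the dosing cup alone.

Things in the scene. Friction and masses are not known exactly. Their poses are not given: they have to be found in the camera images.
- washer: White front-loading washing machine on the floor beyond the bench, fixed; 600 wide (y), 580 deep (x), top 100 mm above the bench. Origin: on the plane of its front face, mid width, at bench height; x points into the machine, away from the robot, y left, z up. The detergent drawer is at the left of the front face, centred 185 mm from the origin in y. A dial at the middle sticks out 24 mm.
- drawer (a joint): Travel of the detergent drawer in m: 0 shut, 0.16 fully out at its stop; it grows as the drawer slides out along the washer's -x. It stays where it is left; about 3 N of friction.
- drawer_lip (a point): Middle of the top edge, machine side, of the drawer's front; hook behind it. 86 mm above the bench, moves with the drawer, axes as the washer's. The front is an upright panel 200 wide, 78 high, 18 thick (towards -x from here). Behind it (+x) is the open tray; its walls reach 62 mm, so the panel stands 24 mm above them. Free gap from panel to the machine's face: joint value less 12 mm.
- softener_bay (a point): Centre of the softener compartment at the tray's rim, 62 mm above the bench; 75 mm from drawer_lip in +x and 12 mm in -y. Moves with the drawer, axes as the washer's. The compartment is 147 long (x), 52 wide, the middle of three (main wash, 74 wide, at its left; prewash, 50 wide, right). In it lies a grey insert with a round siphon cap 1 mm above the rim. Half hidden until the drawer is out.
- softener: Loose fabric softener bottle, 0.4 to 0.8 kg: tall, slim, round and waisted, 72 mm across at most, 240 high with its rounded cap, white with a grey cap, upright on the bench. Origin: centre of its underside, z up.
- softener_cap (a point): Top centre of the softener bottle's domed cap (44 across, 48 high); 240 mm above the bench.
- jug: Bystander: loose detergent jug, white, 110 by 74 and 230 high, with a loop handle at one side and a grey cap. Origin: centre of its underside.
- spray: Bystander: loose stain remover bottle with a trigger spray head, round, 66 across, 212 high. Origin: centre of its underside.
- dosing_cup: Bystander: loose white open dosing cup, 60 across, 45 high, standing on the washer's top near its front edge, right of the drawer. Origin: centre of its underside.

How it is judged:
By the outcome, as a careful person would: the job done as asked, in the order asked, and still so for the second after the job is handed in, with the robot touching nothing.
It also fails if it takes over 54 s, if anything falls off the work surface, if the arm or the gripper's body presses on something with over 40 N, if the wrist force passes 120 N, or if a joint passes its speed limit or range.

### The arm

A 6-joint arm with a two-finger parallel gripper is mounted at the origin on the work surface. World frame = base frame: x ahead of the robot, y to its left, z up, the work surface at z = 0. Lengths are in mm, angles in rad, forces in N, time in s.
With the tool pointing down it reaches from about 350 to 975 mm from the base axis. Payload 7.1 kg.
Tool frame: the origin (TCP) lies between the finger pads, 19 mm behind the fingertips; this is the grasp point; z points along the fingers, y is the line along which they close (so a half turn about z gives the same grasp; the last joint's range is limited). The gripper opens to 88 mm and grips with 3 to 60 N. Pads are 20 mm wide; open, the fingers measure 115 mm over their backs; the gripper's body (75 mm by 178 mm) begins 61 mm behind the grasp point.
Start: joints at [1.143, 0.423, 1.63, -0, 1.089, -0.019], TCP at [248.41, 573.496, 241.375] pointing down, gripper open.
Joint ranges: [-3, 3], [-0.9, 2.11], [0.09, 2.58], [-1.31, 4.45], [0.11, 2.69], [-2.54, 2.54]. Speed limits (rad/s): [2.39, 2.39, 3.01, 3.14, 3.14, 3.14].

### API

Orientations are given as a rotation vector (axis times angle).
In Python, from workcell import get_obs, get_image, camera_params, close_job gives the robot as it stands.
- The arm moves only by the shell command python3 -m creep 'ROWS' [OPENING]. ROWS is a JSON object of lists of equal length, an entry for each row: "delta_pos": the shift along the tool's x, y, z in m, a list of three; "twist": the turn, a rotation vector about the tool's x, y, z in degrees, a list of three. A call has 1 to 20 rows; each row shifts and turns the commanded pose from where the row before left it, along the tool's axes as they then stand; what a row does not reach is not made up. A row lasts 1/12 s, in which the tool goes at most 41.7 mm and 7.16 degrees, less where a joint would pass 70% of its speed; a pose out of reach is approached as far as the arm can. A call with a gripper value outside its range is refused whole. OPENING is the opening, from 0 (shut) to 1 (fully open), set as the call begins (- or left out, the last holds). The fingers move at their own pace and stop on an object; the grip force is fixed at half the most. Time passes only in rows, so rows that do not move let the fingers close. It gives the time, the measured TCP pose, the force, the opening and the grip force at its end, in the units of the state.
- get_obs(): the state, without advancing time (a new reading comes with each control period).
- get_image(name): name is "scene" or "side" or "wrist"; returns (picture, depth): 400x640x3 uint8, red, green, blue; 400x640 float32, mm along the optical axis (not along the pixel's ray), 0 where there is no reading.
- camera_params(name): a dict with "camera_matrix" (3x3 intrinsics, pixels), "extrinsics" (4x4, takes a point from camera to world coordinates). Camera axes: x right, y down, z forward; pixel columns grow to the right and rows downward; lengths in mm; the calibration is good to about 2 mm. A picture is of the moment at which its call begins: read the wrist's pose just before it. camera_params takes no time and is no camera call; for the wrist camera it gives the pose at the moment of the call.
- close_job(): hands the job in; it is judged then, once.
The state is a dict: "t": time; "qpos": joint angles; "qvel": joint speeds; "joint_torque": joint torques, N m; "ee_pos": TCP position; "orientation": TCP orientation; "ft_force": force on the tool from outside, world axes, zero at the start; "moment": the same for the moment, N m; "width": finger opening in mm; "grasp_force": force on a finger pad.
Only numpy, scipy, OpenCV 4.12 (cv2) and the standard library are available. Lean on these libraries where they do the work, as an engineer would, in place of code of your own. Each camera call takes 0.05 s, during which the arm holds its last target. There are 200 camera calls.

## Working session

There is one attempt and no reset: what is moved stays moved. The work goes in short steps, Python scripts to look and compute and a shell command to move; the robot and the scene stay as the last step left them, time stands still between calls to the robot, and variables do not carry over. Pictures are saved under pics/ and viewed, at most 10 in all, crops included, and the job is handed in when it is done.

```bash
mkdir -p pics; ls; cat > h.py <<'E'
import numpy as np,cv2
from workcell import *
from scipy.spatial.transform import Rotation as R
def grab(n,f):
    p=camera_params(n); im,d=get_image(n); cv2.imwrite(f'pics/{f}.png',im[:,:,::-1]); np.savez(f'pics/{f}.npz',im=im,d=d,K=p['camera_matrix'],E=p['extrinsics']); return im,d,p
def cloud(f):
    z=np.load(f'pics/{f}.npz'); d=z['d'];K=z['K'];v,u=np.mgrid[:400,:640]
    c=np.stack([(u-K[0][2])*d/K[0][0],(v-K[1][2])*d/K[1][1],d],-1); w=c@z['E'][:3,:3].T+z['E'][:3,3]; w[d==0]=np.nan
    return z['im'],w
E
python3 - <<'E'
from h import *
print(get_obs())
for n in('scene','side'): p=grab(n,n+'0')[2]; print(p)
E
```

```text
pics
{'t': 0.0, 'qpos': array([ 1.14301418e+00,  4.23811839e-01,  1.63067378e+00, -8.82493317e-06,
        1.08856958e+00, -1.89980704e-02]), 'qvel': array([ 0.00154602,  0.00095347,  0.00017698,  0.00108776, -0.00044886,
       -0.00095495]), 'joint_torque': array([ 2.38118606e-03, -5.44622970e+01, -2.73671454e+01,  6.46166294e-02,
        2.28860078e-02, -1.74613501e-04]), 'ee_pos': array([248.19925141, 573.04825594, 240.62614277]), 'orientation': array([-6.37584322e-01, -3.07588976e+00,  2.24277533e-03]), 'ft_force': array([-0.2613713 , -0.17465696, -0.40809538]), 'moment': array([0.06322777, 0.00011302, 0.04485988]), 'grasp_force': 0.0, 'width': 87.65628781956616}
{'camera_matrix': array([[483.6898383 ,   0.        , 317.40307623],
       [  0.        , 483.6898383 , 196.99737785],
       [  0.        ,   0.        ,   1.        ]]), 'extrinsics': array([[-7.19370928e-01,  4.91710821e-01, -4.90638295e-01,
         1.09282764e+03],
       [ 6.94614547e-01,  5.05138592e-01, -5.12196871e-01,
         4.77306129e+02],
       [-4.01240674e-03, -7.09264035e-01, -7.04931507e-01,
         9.01381386e+02],
       [ 0.00000000e+00,  0.00000000e+00,  0.00000000e+00,
         1.00000000e+00]])}
{'camera_matrix': array([[364.25827345,   0.        , 317.90351263],
       [  0.        , 364.25827345, 202.78389096],
       [  0.        ,   0.        ,   1.        ]]), 'extrinsics': array([[ 9.09095587e-01, -2.27760222e-01,  3.48812981e-01,
         3.06989729e+02],
       [-4.16450203e-01, -5.18366142e-01,  7.46904124e-01,
        -6.61656158e+02],
       [ 1.06977895e-02, -8.24270480e-01, -5.66095163e-01,
         6.15024518e+02],
       [ 0.00000000e+00,  0.00000000e+00,  0.00000000e+00,
         1.00000000e+00]])}
```

View pics/scene0.png

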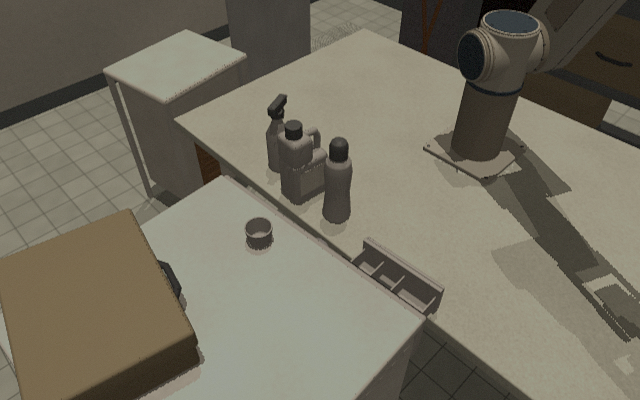

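View pics/side0.png

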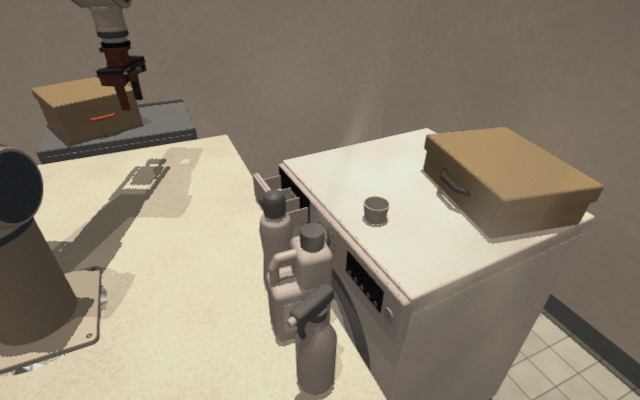

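The scene view shows the softener cap at about (339,148), the drawer front from (366,240) to (442,288), and the dosing cup at (259,232). The side view shows the softener cap at (274,203), with the jug and spray bottle nearer the camera.

```bash
python3 - <<'E'
from h import *
im,w=cloud('scene0')
def P(u,v,r=1): return np.nanmedian(w[v-r:v+r+1,u-r:u+r+1].reshape(-1,3),0).round(1)
for u,v in [(339,142),(339,148),(293,128),(275,110),(259,222),(340,260),(260,200),(400,330)]: print(u,v,P(u,v))
# softener cap top, heights
for nm in('scene0','side0'):
    im,w=cloud(nm); X=w.reshape(-1,3)
    m=(X[:,2]>195)&(X[:,0]>350)&(X[:,0]<800)&(abs(X[:,1])<450)
    mm=m.reshape(400,640).astype(np.uint8); n,l,s,c=cv2.connectedComponentsWithStats(mm)
    for i in range(1,n):
        if s[i,4]>30:
            Q=X[(l==i).ravel()]; print(nm,c[i].round(),s[i,4],Q.min(0).round(),Q.max(0).round(),np.median(Q,0).round())
    # panel top points
    m=(X[:,2]>80)&(X[:,2]<92)&(X[:,0]>350)&(X[:,0]<800)
    mm=m.reshape(400,640).astype(np.uint8); n,l,s,c=cv2.connectedComponentsWithStats(mm)
    for i in range(1,n):
        if s[i,4]>30:
            Q=X[(l==i).ravel()]; print('z86',nm,c[i].round(),s[i,4],Q.min(0).round(),Q.max(0).round(),cv2.minAreaRect(Q[:,:2].astype(np.float32)))
im,w=cloud('scene0');X=w.reshape(-1,3)
m=(abs(X[:,2]-100)<5)&(X[:,0]>500);mm=m.reshape(400,640).astype(np.uint8); n,l,s,c=cv2.connectedComponentsWithStats(mm)
i=1+s[1:,4].argmax();Q=X[(l==i).ravel()]
print('top',len(Q),Q[:,2].mean())
# front edge: per y bin min x
ys=[];xs=[]
for y in np.arange(-400,400,10):
    q=Q[abs(Q[:,1]-y)<5]
    if len(q)>20: ys.append(y);xs.append(np.percentile(q[:,0],2)); 
print(list(zip(ys,np.round(xs))))
E
python3 - <<'E'
import cv2
im=cv2.imread('pics/scene0.png')[215:335,320:480]
cv2.imwrite('pics/crop0.png',cv2.convertScaleAbs(cv2.resize(im,None,fx=5,fy=5,interpolation=2),alpha=1.5))
E
```

```text
339 142 [480.8 -92.4 241.9]
339 148 [486.8 -86.7 231.5]
293 128 [ 508.9 -211.   231. ]
275 110 [ 472.7 -322.2  206.1]
259 222 [ 699.4 -115.3  131.9]
340 260 [630.7  59.3  99.6]
260 200 [ 634.4 -196.7   95.1]
400 330 [667.6 251.  100.6]
scene0 [277. 104.] 256 [ 403. -365.  195.] [ 485. -318.  217.] [ 453. -336.  212.]
scene0 [294. 133.] 541 [ 458. -255.  195.] [ 529. -187.  236.] [ 508. -210.  211.]
scene0 [338. 149.] 423 [ 457. -117.  196.] [497. -77. 245.] [485. -90. 226.]
z86 scene0 [272. 148.] 41 [ 475. -353.   81.] [ 488. -317.   91.] ((483.9266357421875, -334.2440185546875), (10.343086242675781, 36.2165641784668), 16.709505081176758)
z86 scene0 [302. 176.] 159 [ 441. -253.   80.] [ 532. -178.   92.] ((498.4167785644531, -198.91513061523438), (49.109745025634766, 109.54447174072266), 49.68474578857422)
z86 scene0 [337. 197.] 87 [ 458. -118.   80.] [505. -68.  92.] ((487.4542541503906, -87.28956604003906), (26.265832901000977, 58.26300811767578), 42.20888900756836)
z86 scene0 [404. 264.] 781 [519.  49.  80.] [547. 249.  91.] ((533.1205444335938, 149.02023315429688), (21.0921268463
[... 3135 characters left out ...]
float64(639.0)), (np.int64(100), np.float64(639.0)), (np.int64(110), np.float64(640.0)), (np.int64(120), np.float64(637.0)), (np.int64(130), np.float64(636.0)), (np.int64(140), np.float64(637.0)), (np.int64(150), np.float64(633.0)), (np.int64(160), np.float64(632.0)), (np.int64(170), np.float64(632.0)), (np.int64(180), np.float64(632.0)), (np.int64(190), np.float64(630.0)), (np.int64(200), np.float64(630.0)), (np.int64(210), np.float64(630.0)), (np.int64(220), np.float64(629.0)), (np.int64(230), np.float64(629.0)), (np.int64(240), np.float64(627.0)), (np.int64(250), np.float64(626.0)), (np.int64(260), np.float64(624.0)), (np.int64(270), np.float64(631.0)), (np.int64(280), np.float64(763.0))]
```

View pics/crop0.png

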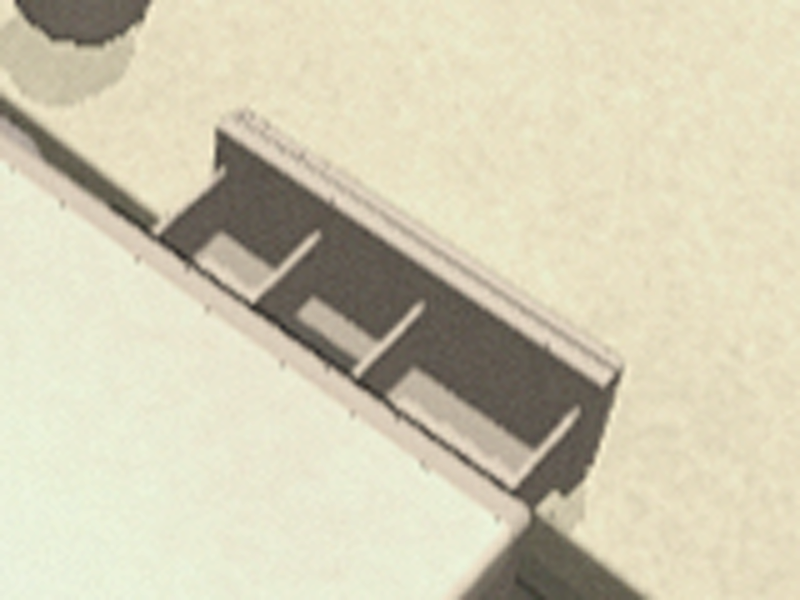

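The crop shows the drawer front's top edge running from about (364,238) to (443,288) in full-image pixels. The three compartments are behind it and the siphon cap is still hidden under the machine's edge. Next I refine the cap centre and the face plane.

```bash
cat >> h.py <<'E'
def go(x,y,z,yaw=None):
    o=get_obs(); r=R.from_rotvec(o['orientation']); M=r.as_matrix()
    print('t',round(o['t'],2),'ee',o['ee_pos'].round(1),'F',o['ft_force'].round(1),'w',round(o['width'],1),'yaw x',np.degrees(np.arctan2(M[1,0],M[0,0])).round(2),'z',M[:,2].round(4))
    print('tool delta mm',(M.T@(np.array([x,y,z])-o['ee_pos'])).round(1))
    if yaw is not None:
        a=np.radians(yaw); T=np.array([[np.cos(a),np.sin(a),0],[np.sin(a),-np.cos(a),0],[0,0,-1]])
        print('twist',np.degrees((R.from_matrix(M.T@T)).as_rotvec()).round(2),'delta in target axes',(T.T@(np.array([x,y,z])-o['ee_pos'])).round(1))
E
python3 - <<'E'
from h import *
from scipy.optimize import least_squares
A=[]
for nm in('scene0','side0'):
    X=cloud(nm)[1].reshape(-1,3)
    m=(X[:,2]>196)&(X[:,2]<222)&(np.hypot(X[:,0]-477,X[:,1]+100)<40);Q=X[m]
    s=least_squares(lambda p:np.hypot(Q[:,0]-p[0],Q[:,1]-p[1])-22,[477,-100],loss='soft_l1');print(nm,len(Q),s.x);A.append(s.x)
print('cap',np.mean(A,0))
X=cloud('side0')[1].reshape(-1,3)
for z in(30,50,70,85):
  q=X[(abs(X[:,2]-z)<8)&(X[:,0]>575)&(X[:,0]<660)&(X[:,1]>-330)&(X[:,1]<50)]
  print(z,len(q),np.polyfit(q[:,1],q[:,0],1) if len(q)>5 else '', [ (y,np.median(q[abs(q[:,1]-y)<10][:,0]).round(1)) for y in (-300,-250,-200,-150,20)])
X=cloud('scene0')[1].reshape(-1,3)
q=X[(abs(X[:,2]-86)<6)&(X[:,0]>510)&(X[:,0]<555)&(X[:,1]>60)&(X[:,1]<240)]
b=np.polyfit(q[:,1],q[:,0],1);e=q[:,0]-np.polyval(b,q[:,1]);print('panel',np.polyval(b,149),np.degrees(np.arctan(b[0])),np.percentile(e,[1,5,50,95,99]))
q=q[q[:,2]>84];print(len(q),np.median(q,0),(q[:,0]-np.polyval(b,q[:,1])).min(),(q[:,0]-np.polyval(b,q[:,1])).max())
go(477,-100,294,182.6)
E
```

```text
scene0 171 [ 472.9362574  -100.90986737]
side0 248 [ 474.41249531 -100.0761557 ]
cap [ 473.67437636 -100.49301153]
30 470 [-6.05435652e-02  6.13842038e+02] [(-300, np.float64(627.2)), (-250, np.float64(627.5)), (-200, np.float64(624.8)), (-150, np.float64(622.3)), (20, np.float64(615.1))]
50 554 [-6.15959742e-02  6.13982512e+02] [(-300, np.float64(629.5)), (-250, np.float64(627.3)), (-200, np.float64(625.0)), (-150, np.float64(622.1)), (20, np.float64(615.6))]
70 657 [-6.03724304e-02  6.14952771e+02] [(-300, np.float64(632.0)), (-250, np.float64(628.2)), (-200, np.float64(625.4)), (-150, np.float64(623.1)), (20, np.float64(615.6))]
85 837 [-6.05191104e-02  6.16890958e+02] [(-300, np.float64(632.6)), (-250, np.float64(630.0)), (-200, np.float64(627.4)), (-150, np.float64(624.7)), (20, np.float64(616.0))]
panel 534.4868806365618 -3.003130540922761 [-10.77492915  -9.19902573   0.98241475   7.13067489   8.16388791]
602 [533.68614254 156.27122366  87.03259181] -11.814898813957257 9.794748920489724
t 0.1 ee [248.2 573.1 240.7] F [0.2 1.1 0.1] w 87.8 yaw x 156.58 z [-6.0e-04 -1.3e-03 -1.0e+00]
tool delta mm [-477.5 -526.7  -52.6]
twist [-8.000e-02 -2.000e-02 -2.602e+01] delta in target axes [-198.  -682.8  -53.3]
```

```bash
python3 -m creep '{"delta_pos":[[0,0,-0.014],[0,0,-0.014],[0,0,-0.014],[0,0,-0.014]],"twist":[[0,0,-6.6],[0,0,-6.6],[0,0,-6.6],[0,0,-6.6]]}' 0
python3 -c "
from h import *
go(473.7,-100.5,296,183)"
```

```text
t: 0.43
ee_pos: [248.3, 573.2, 297.4]
orientation: [0.091, -3.14, 0.002]
ft_force: [0.1, 0.1, 0.0]
width: 64.5
grasp_force: 0.0
t 0.43 ee [248.3 573.2 297.4] F [0.1 0.1 0. ] w 64.5 yaw x -176.7 z [-6.0e-04 -1.2e-03 -1.0e+00]
tool delta mm [-186.3 -685.5    2.1]
twist [-0.06 -0.04  0.3 ] delta in target axes [-189.9 -684.5    1.4]
```

```bash
python3 -m creep '{"delta_pos":[[-0.005,-0.015,0],[-0.008,-0.027,0],[-0.01,-0.037,0],[-0.01,-0.037,0],[-0.01,-0.037,0],[-0.01,-0.037,0],[-0.01,-0.037,0],[-0.01,-0.037,0],[-0.01,-0.037,0],[-0.01,-0.037,0],[-0.01,-0.037,0],[-0.01,-0.037,0],[-0.01,-0.037,0],[-0.01,-0.037,0],[-0.01,-0.037,0],[-0.01,-0.037,0],[-0.01,-0.037,0],[-0.01,-0.037,0],[-0.008,-0.03,0],[-0.005,-0.02,0]],"twist":[[0,0,0],[0,0,0],[0,0,0],[0,0,0],[0,0,0],[0,0,0],[0,0,0],[0,0,0],[0,0,0],[0,0,0],[0,0,0],[0,0,0],[0,0,0],[0,0,0],[0,0,0],[0,0,0],[0,0,0],[0,0,0],[0,0,0],[0,0,0]]}'
python3 -c "
from h import *
grab('scene','s1');grab('side','d1')
go(473.7,-100.5,294,183)"
```

```text
t: 2.1
ee_pos: [470.2, -102.7, 297.2]
orientation: [-0.079, 3.141, -0.001]
ft_force: [0.1, 0.9, 0.1]
width: 0.5
grasp_force: 0.0
t 2.2 ee [ 470.3 -102.4  297.1] F [-0.6 -0.5 -1. ] w 0.3 yaw x -177.22 z [-1.e-04 -4.e-04 -1.e+00]
tool delta mm [-3.5  1.8  3.1]
twist [-0.02 -0.01 -0.22] delta in target axes [-3.5  1.7  3.1]
```

View pics/d1.png

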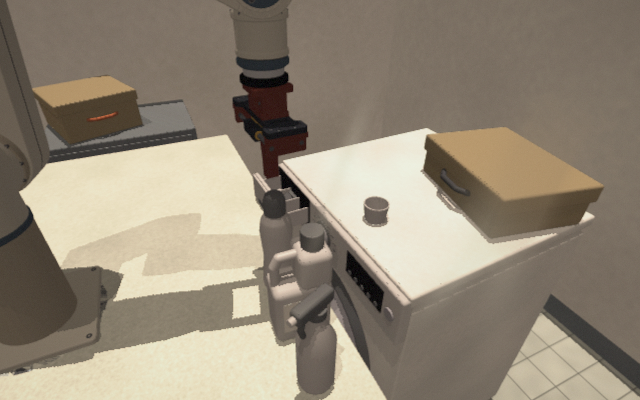

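The shut fingertips at about (278,172) are just above the cap, whose top is at (274,193), with a clear gap. I'll correct slightly and hold there.

```bash
Z='[0,0,0]'; python3 -m creep '{"delta_pos":[[-0.0035,0.002,0.004],[0,0,0],[0,0,0],[0,0,0],[0,0,0],[0,0,0],[0,0,0],[0,0,0],[0,0,0],[0,0,0],[0,0,0],[0,0,0],[0,0,0],[0,0,0],[0,0,0],[0,0,0]],"twist":[[0,0,0],[0,0,0],[0,0,0],[0,0,0],[0,0,0],[0,0,0],[0,0,0],[0,0,0],[0,0,0],[0,0,0],[0,0,0],[0,0,0],[0,0,0],[0,0,0],[0,0,0],[0,0,0]]}'
python3 -m creep '{"delta_pos":[[0,0,0],[0,0,0],[0,0,0],[0,0,0],[0,0,0],[0,0,0],[0,0,0],[0,0,0],[0,0,0],[0,0,0],[0,0,0],[0,0,0],[0,0,0],[0,0,0],[0,0,0],[0,0,0]],"twist":[[0,0,0],[0,0,0],[0,0,0],[0,0,0],[0,0,0],[0,0,0],[0,0,0],[0,0,0],[0,0,0],[0,0,0],[0,0,0],[0,0,0],[0,0,0],[0,0,0],[0,0,0],[0,0,0]]}'
python3 -c "
from h import *
go(572,151,293,183)"
```

```text
t: 3.53
ee_pos: [473.1, -97.8, 293.4]
orientation: [0.082, -3.14, -0.0]
ft_force: [0.3, -0.1, 0.2]
width: 0.7
grasp_force: 0.0
t: 4.87
ee_pos: [473.1, -97.7, 293.4]
orientation: [-0.082, 3.141, 0.0]
ft_force: [0.2, 1.3, 0.3]
width: 0.6
grasp_force: 0.0
t 4.87 ee [473.1 -97.7 293.4] F [0.2 1.3 0.3] w 0.6 yaw x -177.02 z [ 0.  0. -1.]
tool delta mm [-111.7  243.3    0.4]
twist [ 0.    0.   -0.02] delta in target axes [-111.8  243.2    0.4]
```

```bash
python3 -m creep '{"delta_pos":[[-0.01,0.022,0],[-0.011,0.024,0],[-0.012,0.026,0],[-0.012,0.026,0],[-0.012,0.026,0],[-0.012,0.026,0],[-0.012,0.026,0],[-0.011,0.024,0],[-0.01,0.022,0],[-0.01,0.021,0],[0,0,0.025],[0,0,0.03],[0,0,0.03],[0,0,0.03],[0,0,0.02],[0,0,0.02],[0,0,0.01],[0,0,0]],"twist":[[0,0,0],[0,0,0],[0,0,0],[0,0,0],[0,0,0],[0,0,0],[0,0,0],[0,0,0],[0,0,0],[0,0,0],[0,0,0],[0,0,0],[0,0,0],[0,0,0],[0,0,0],[0,0,0],[0,0,0],[0,0,0]]}'
python3 -c "
from h import *
im=grab('scene','s2')[0];im2=grab('side','d2')[0]
a=cv2.resize(im[170:330,320:480],(480,480));b=cv2.resize(im2[80:240,200:360],(320,320))
c=np.zeros((480,800,3),np.uint8);c[:,:480]=a;c[:320,480:]=b;cv2.imwrite('pics/c2.png',cv2.convertScaleAbs(c[:,:,::-1],alpha=1.5))
go(572,151,90,183)"
```

```text
t: 6.37
ee_pos: [570.9, 150.4, 126.1]
orientation: [0.081, -3.136, 0.001]
ft_force: [-0.2, -0.1, -0.1]
width: 0.4
grasp_force: 0.0
t 6.47 ee [572.6 150.8 128.8] F [ 1.2 -0.3  0.1] w 0.4 yaw x -177.02 z [ 1.e-04  0.e+00 -1.e+00]
tool delta mm [ 0.6  0.2 38.8]
twist [ 0.    0.01 -0.02] delta in target axes [ 0.6  0.2 38.8]
```

View pics/c2.png

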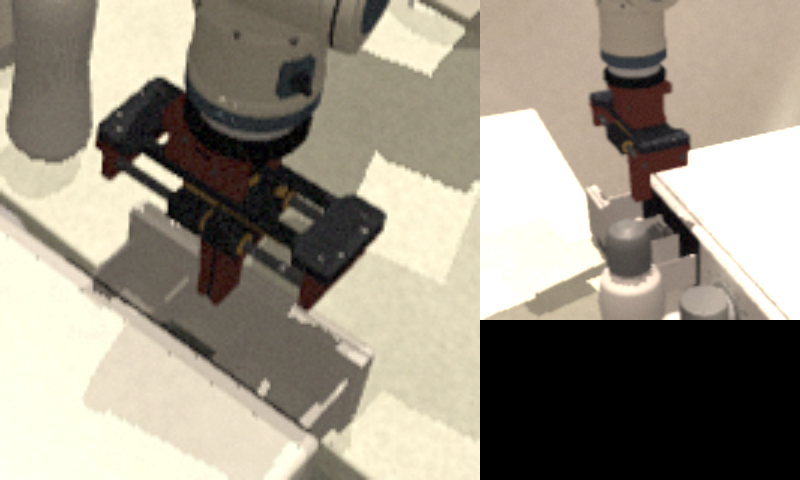

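The shut fingertips, at crop (213,298), are over the tray between the panel and the machine's face, and nothing is in contact. I'll descend and start the pull.

```bash
python3 -m creep '{"delta_pos":[[0,0,0.01],[0,0,0.01],[0,0,0.01],[0,0,0.008],[0,0,0],[0,0,0],[0.005,0,0],[0.005,0,0],[0.004,0,0],[0.003,0,0],[0.003,0,0],[0,0,0]],"twist":[[0,0,0],[0,0,0],[0,0,0],[0,0,0],[0,0,0],[0,0,0],[0,0,0],[0,0,0],[0,0,0],[0,0,0],[0,0,0],[0,0,0]]}'
python3 -c "
from h import *
go(469,145.6,90,183)"
```

```text
t: 7.47
ee_pos: [552.1, 149.8, 90.7]
orientation: [-0.082, 3.14, 0.0]
ft_force: [0.7, 0.5, -0.3]
width: 0.2
grasp_force: 0.0
t 7.47 ee [552.1 149.8  90.7] F [ 0.7  0.5 -0.3] w 0.2 yaw x -177.02 z [ 6.e-04  1.e-04 -1.e+00]
tool delta mm [83.2  0.2  0.7]
twist [ 0.01  0.04 -0.02] delta in target axes [83.2  0.2  0.7]
```

```bash
python3 -m creep '{"delta_pos":[[0.002,0,0],[0.003,0,0],[0.004,0,0],[0.004,0,0],[0.004,0,0],[0.004,0,0],[0.004,0,0],[0.004,0,0],[0.004,0,0],[0.004,0,0],[0.004,0,0],[0.004,0,0],[0.004,0,0],[0.004,0,0],[0.004,0,0],[0.004,0,0],[0.004,0,0],[0.003,0,0],[0.002,0,0],[0,0,0]],"twist":[[0,0,0],[0,0,0],[0,0,0],[0,0,0],[0,0,0],[0,0,0],[0,0,0],[0,0,0],[0,0,0],[0,0,0],[0,0,0],[0,0,0],[0,0,0],[0,0,0],[0,0,0],[0,0,0],[0,0,0],[0,0,0],[0,0,0],[0,0,0]]}'
python3 -c "
from h import *
go(469,145.6,90,183)"
```

```text
t: 9.13
ee_pos: [481.4, 145.9, 90.2]
orientation: [0.082, -3.139, 0.0]
ft_force: [1.9, 0.8, 1.3]
width: 0.4
grasp_force: 0.7
t 9.13 ee [481.4 145.9  90.2] F [1.9 0.8 1.3] w 0.4 yaw x -177.02 z [-1.4e-03 -3.0e-04 -1.0e+00]
tool delta mm [12.4  0.3  0.2]
twist [-0.01 -0.08 -0.02] delta in target axes [12.4  0.3  0.2]
```

Force is about friction level, so I creep to the stop.

```bash
python3 -m creep '{"delta_pos":[[0.002,0,0],[0.002,0,0],[0.002,0,0],[0.002,0,0],[0,0,0]],"twist":[[0,0,0],[0,0,0],[0,0,0],[0,0,0],[0,0,0]]}'
python3 -m creep '{"delta_pos":[[0.0015,0,0],[0.0015,0,0],[0,0,0]],"twist":[[0,0,0],[0,0,0],[0,0,0]]}'
```

```text
t: 9.55
ee_pos: [473.7, 145.5, 90.2]
orientation: [0.082, -3.139, 0.0]
ft_force: [1.9, 1.0, -1.2]
width: 0.4
grasp_force: 0.8
t: 9.8
ee_pos: [472.4, 145.5, 90.4]
orientation: [-0.082, 3.138, 0.0]
ft_force: [6.1, -1.0, -5.0]
width: 0.3
grasp_force: 3.1
```

```bash
python3 -m creep '{"delta_pos":[[0.0015,0,0],[0.0015,0,0],[0,0,0]],"twist":[[0,0,0],[0,0,0],[0,0,0]]}'
```

```text
t: 10.05
ee_pos: [472.2, 145.8, 90.8]
orientation: [-0.082, 3.132, 0.002]
ft_force: [13.8, -2.0, -11.3]
width: 0.4
grasp_force: 7.0
```

The position is held at 472 while the force rises to 14 N, so the drawer is at its stop. I'll back off and lift.

```bash
python3 -m creep '{"delta_pos":[[-0.004,0,0],[-0.006,0,0],[-0.008,0,0],[-0.008,0,0],[-0.004,0,0],[0,0,-0.01],[0,0,-0.02],[0,0,-0.03],[0,0,-0.03],[0,0,-0.03],[0,0,-0.03],[0,0,-0.02],[0,0,-0.01],[0,0,0],[0,0,0]],"twist":[[0,0,0],[0,0,0],[0,0,0],[0,0,0],[0,0,0],[0,0,0],[0,0,0],[0,0,0],[0,0,0],[0,0,0],[0,0,0],[0,0,0],[0,0,0],[0,0,0],[0,0,0]]}'
python3 - <<'E'
from h import *
grab('scene','s3');grab('side','d3');grab('wrist','w3')
for n in('s3','w3'):
    X=cloud(n)[1].reshape(-1,3)
    q=X[(abs(X[:,2]-86)<6)&(X[:,0]>420)&(X[:,0]<490)&(X[:,1]>0)&(X[:,1]<270)]
    if len(q)>30:
        print(n,len(q),q[:,1].min(),q[:,1].max(),cv2.minAreaRect(q[:,:2].astype(np.float32)))
go(537.5,137,116,183)
a=cv2.imread('pics/s3.png')[150:330,300:480];b=cv2.imread('pics/w3.png')
c=np.zeros((400,800,3),np.uint8);c[:,:400]=cv2.resize(a,(400,400));c[:250,400:]=cv2.resize(b,(400,250));cv2.imwrite('pics/c3.png',cv2.convertScaleAbs(c,alpha=1.5))
E
```

```text
t: 11.3
ee_pos: [498.0, 146.8, 270.2]
orientation: [0.082, -3.14, -0.0]
ft_force: [-0.3, -1.1, -0.8]
width: 0.5
grasp_force: 0.0
s3 720 45.812945704043784 244.47831599757865 ((451.5595703125, 145.05630493164062), (22.62193489074707, 199.391357421875), 2.903402090072632)
w3 4223 45.92252404368443 245.7108747088115 ((450.9573974609375, 145.48291015625), (17.87660789489746, 200.1064453125), 2.9569976329803467)
t 11.45 ee [497.4 146.6 268.7] F [ 0.5 -0.3 -0.1] w 0.5 yaw x -177.02 z [-3.1e-03 -8.0e-04 -1.0e+00]
tool delta mm [-40.  -11.6 152.6]
twist [-0.04 -0.18 -0.02] delta in target axes [-39.5 -11.7 152.7]
```

View pics/c3.png

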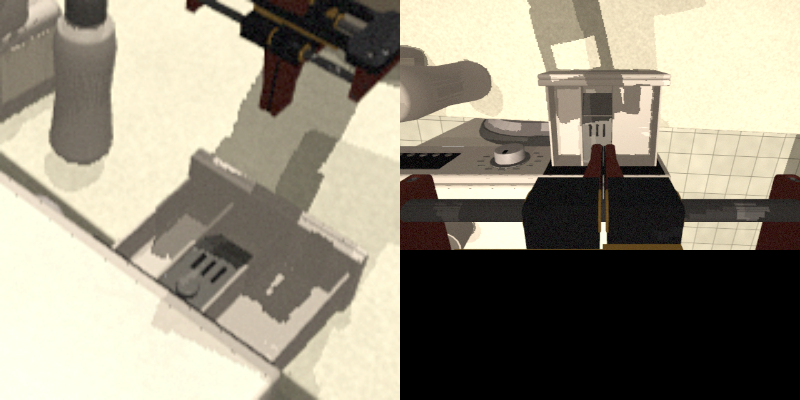

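The drawer is fully out. The grey insert, with its siphon cap at crop (188,285), is visible in the middle compartment. The panel centre at (451,145) puts the softener bay at about (535.5,137.7).

```bash
python3 -m creep '{"delta_pos":[[-0.01,-0.003,0],[-0.01,-0.003,0],[-0.01,-0.003,0],[-0.008,-0.002,0],[0,0,0.01],[0,0,0.02],[0,0,0.025],[0,0,0.025],[0,0,0.025],[0,0,0.02],[0,0,0.015],[0,0,0.008],[0,0,0.005],[0,0,0],[0,0,0],[0,0,0]],"twist":[[0,0,0],[0,0,0],[0,0,0],[0,0,0],[0,0,0],[0,0,0],[0,0,0],[0,0,0],[0,0,0],[0,0,0],[0,0,0],[0,0,0],[0,0,0],[0,0,0],[0,0,0],[0,0,0]]}'
python3 - <<'E'
from h import *
go(535.5,137.7,116,183)
E
```

```text
t: 12.78
ee_pos: [537.6, 138.0, 118.2]
orientation: [-0.082, 3.139, 0.001]
ft_force: [0.8, 0.4, -0.3]
width: 0.5
grasp_force: 0.0
t 12.78 ee [537.6 138.  118.2] F [ 0.8  0.4 -0.3] w 0.5 yaw x -177.03 z [ 1.6e-03  4.0e-04 -1.0e+00]
tool delta mm [ 2.1 -0.2  2.2]
twist [ 0.02  0.09 -0.03] delta in target axes [ 2.1 -0.2  2.2]
```

Tiny correction, then hold for about 3 s.

```bash
python3 -m creep '{"delta_pos":[[0.002,0,0.002],[0,0,0],[0,0,0],[0,0,0],[0,0,0],[0,0,0],[0,0,0],[0,0,0],[0,0,0],[0,0,0],[0,0,0],[0,0,0],[0,0,0],[0,0,0],[0,0,0],[0,0,0],[0,0,0],[0,0,0],[0,0,0],[0,0,0]],"twist":[[0,0,0],[0,0,0],[0,0,0],[0,0,0],[0,0,0],[0,0,0],[0,0,0],[0,0,0],[0,0,0],[0,0,0],[0,0,0],[0,0,0],[0,0,0],[0,0,0],[0,0,0],[0,0,0],[0,0,0],[0,0,0],[0,0,0],[0,0,0]]}'
python3 -m creep '{"delta_pos":[[0,0,0],[0,0,0],[0,0,0],[0,0,0],[0,0,0],[0,0,0],[0,0,0],[0,0,0],[0,0,0],[0,0,0],[0,0,0],[0,0,0],[0,0,0],[0,0,0],[0,0,0],[0,0,0]],"twist":[[0,0,0],[0,0,0],[0,0,0],[0,0,0],[0,0,0],[0,0,0],[0,0,0],[0,0,0],[0,0,0],[0,0,0],[0,0,0],[0,0,0],[0,0,0],[0,0,0],[0,0,0],[0,0,0]]}'
python3 -c "
from h import *
im=grab('scene','s4')[0];cv2.imwrite('pics/c4.png',cv2.convertScaleAbs(cv2.resize(im[90:330,240:480],(600,600))[:,:,::-1],alpha=1.5))"
```

```text
t: 14.45
ee_pos: [534.9, 137.8, 115.4]
orientation: [0.082, -3.141, 0.0]
ft_force: [0.9, 0.3, -0.3]
width: 0.0
grasp_force: 0.0
t: 15.78
ee_pos: [535.0, 137.8, 115.4]
orientation: [-0.082, 3.14, 0.0]
ft_force: [-0.4, 0.3, -0.1]
width: 0.8
grasp_force: 0.0
```

View pics/c4.png

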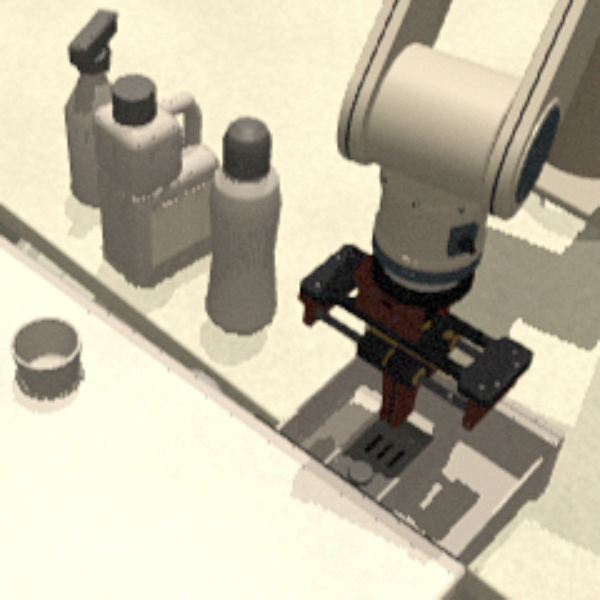

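The fingertips at crop (395,420) are above the middle compartment's insert at (385,455), and nothing is touching. The bottles and the dosing cup are where they started.

```bash
python3 -c "
from workcell import *
print(close_job())"
```

```text
the job is handed in; nothing more can be done
None
```

The job is done and handed in at about 16 s: I pointed at the softener cap for over two seconds, drew the drawer to its stop with the shut fingertips, and finished pointing about 35 mm above the softener compartment, with the bottles and dosing cup left alone.

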